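# Prise open the colour case with a palette knife and set out the red underglaze

## Robot

A 7-joint arm with a two-finger parallel gripper is mounted at the origin on the work surface. World frame = base frame: x ahead of the robot, y to its left, z up, the work surface at z = 0. Lengths are in m, angles in rad, forces in N, time in s.
With the tool pointing down it reaches from about 0.425 to 0.95 m from the base axis. Payload 4.7 kg.
Tool frame: the origin (TCP) lies between the finger pads; the fingertips stand 25 mm ahead of it and the grasp point (between the pads) lies 6 mm ahead of it; z points along the fingers, y is the line along which they close (so a half turn about z gives the same grasp; the last joint's range is limited). The gripper opens to 85 mm and grips with 20 to 120 N. Pads are 22 mm wide; open, the fingers measure 114 mm over their backs; the gripper's body (76 mm by 85 mm) begins 54 mm behind the grasp point. The pads swing forward as they close: fully open they stand 13 mm farther back than shut.
Start: joints at [1.109, 0.469, -0.049, 1.532, 0.024, 1.141, -0.082], TCP at [0.283, -0.613, 0.256] pointing down, gripper open.
Joint ranges: [-2.59, 2.59], [-0.33, 1.99], [-1.39, 1.29], [0.1, 2.45], [-1.04, 4.18], [0.21, 1.99], [-2.66, 2.66]. Speed limits (rad/s): [2.57, 2.57, 3.14, 3.14, 3.14, 3.14, 3.14].

## Interface

Orientations are given as a 3x3 rotation matrix whose columns are the frame's x, y, z axes.
In Python, from rig import * gives the robot as it stands. Calls block until the motion is done:
- movep(position, orientation): joint-space move of the TCP to a pose.
- move_l(position, attitude=None, feed=0.15, until_force=None): straight line of the TCP; attitude=None keeps the orientation; feed is the mean speed in m/s. With until_force (N) it stops when the force on the tool has changed by that much, and returns True; else False.
- move_joints(angles): joint-space move.
- command_gripper(opening, newtons=None): finger opening in m; newtons is the grip in N (None keeps the last); returns when the fingers have stopped.
- sleep(seconds).
- inverse_kinematics(position, orientation): joint angles nearest the present ones, or None.
- sense(): the state.
- camera(name): name is "scene" or "top"; returns (picture, depth): 420x560x3 uint8, red, green, blue; 420x560 float32, m along the optical axis (not along the pixel's ray), 0 where there is no reading.
- camera_params(name): a dict with "K" (3x3 intrinsics, pixels), "position" and "rotation" of the camera in the world. Camera axes: x right, y down, z forward; pixel columns grow to the right and rows downward; lengths in m; the calibration is good to about 2 mm. A picture is of the moment at which its call begins. camera_params takes no time and is no camera call.
A pose or a line that the arm cannot do raises Unreachable and nothing moves.
- finish_job(): hands the job in; it is judged then, once.
The state is a dict: "time_s": time; "joint_pos": joint angles; "qd": joint speeds; "joint_efforts": joint torques, N m; "position": TCP position; "tcp_rot": TCP orientation; "wrist_force": force on the tool from outside, world axes, zero at the start; "ft_torque": the same for the moment, N m; "finger_gap": finger opening in m; "gripper_force": force on a finger pad.
Only numpy, scipy, OpenCV 4.12 (cv2) and the standard library are available. Lean on these libraries where they do the work, as an engineer would, in place of code of your own. Each camera call takes 0.05 s, during which the arm holds its last target. There are 200 camera calls.

## Task

Slip the palette knife's blade into the notch in the front of the blue colour case and lever the snug lid up by pressing the handle down; then swing the lid back past upright so that it stays open. Take the jar with the red cap out of the case and stand it upright, gently, fully on the white tile beside the water cup. Finish with the knife lying back across its wooden rest, blade pointing as before, and leave the other jars, the cup, bottle and brush pot where they are.

Things in the scene. Friction and masses are not known exactly. Their poses are not given: they have to be found in the camera images.
- lid (a joint): Angle of the case's hinged lid: 0 shut, grows as the lid swings up and back, 1.57 upright, stop at 1.85 rad. The hinge is a little stiff: raising the shut lid takes about 2.5 N at the front edge; let go below about 0.7 rad it sinks shut again, above that it stays where it is left. The lid is a flat plate 150 (front to back) x 220 x 5 mm, blue frame with a clear window, flush with the case all round, so fingers find no hold while it is shut.
- case: Blue moulded colour case, 150 mm front to back (x) x 220 mm wide (y) x 90 mm high to the rim, fixed to the table; origin under its centre on the table, +x from the front (notch) to the hinge at the back, z up. Walls 6 mm, floor 4 mm, two low dividers across y = -35 and 35 mm, tops 30 mm above the table, make three bays centred at y = -69, 0 and 69 mm. One capped colour jar stands in each bay.
- case_front: Front wall of the case (6 mm thick, 220 mm wide), fixed part of the case; axes as the case. In the middle of its top edge is the pry notch, 70 mm wide and 10 mm high, marked by a thin yellow strip just below: sill 80 mm above the table, shut lid's underside at 90 mm. The sill is the edge to lever against. Origin: bottom of the wall, mid width.
- notch (a point): Middle of the pry notch's opening, on the outer front face of the case, 85 mm above the table; +x points into the case.
- lid_hinge (a point): Middle of the lid's hinge line, at the back of the case's rim, 90 mm above the table, 150 mm behind the notch; the hinge line runs along the case's y.
- lid_edge (a point): Middle of the lid's front edge, at its underside; moves with the lid.
- knife_grip (a point): Palette knife with dark wooden handle and flat steel blade, 186 mm long, 95 g. This point is the place to grip: on the handle's axis, 36 mm behind the front end of the handle; +x points to the blade tip, z is normal to the flat of the blade. Handle 106 mm long (from 70 mm behind this point to 36 mm ahead), 20 mm wide, 18 mm thick; blade 80 mm long, 24 mm wide, 2.5 mm thick, stiff, in the middle of the handle's thickness. Centre of mass about 5 mm ahead of this point.
- knife_tip (a point): End of the blade, 116 mm ahead of knife_grip on the same axis.
- rest_top (a point): Wooden tool rest, fixed to the table: base 80 x 104 x 6 mm with two cross bars (8 mm thick, along y) at x = -30 and 30 mm, tops 26 mm above the table, each with a 12 mm high, 10 mm wide stop at both ends (84 mm clear between stops). This point is its centre at the height of the bar tops. The knife lies across both bars, knife_grip above this point, blade towards the rest's +x.
- jar_red_center (a point): Wanted jar: white, with red cap and red label band, 49 mm across, 72 mm tall, straight sided, 100 to 200 g; this point is its centre, 36 mm above its foot. Stands in any of the three bays.
- jar_yellow_center (a point): Same kind of jar with yellow cap, stays in its bay; this point is its centre, 36 mm above its foot.
- jar_green_center (a point): Same kind of jar with green cap, stays in its bay; this point is its centre, 36 mm above its foot.
- tile_top (a point): White glazed tile, 200 (x) x 150 (y) x 10 mm, fixed to the table; this point is the centre of its top face, 10 mm above the table.
- cup_center (a point): Blue water cup on the tile, 68 mm across the rim, 80 mm tall; this point is its centre, 40 mm above its foot. Stays where it is.
- bottle_center (a point): Amber bottle, 64 mm across, 165 mm tall, standing behind the work; this point is half-way up. Stays.
- brushpot_center (a point): Terracotta pot of brushes, 76 mm across, 95 mm tall, brushes up to 213 mm above the table; this point is 48 mm up. Stays.

How it is judged:
By the outcome, as a careful person would: the job done as asked, in the order asked, and still so for the second after the job is handed in, with the robot touching nothing.
It also fails if it takes over 72 s, if anything falls off the work surface, if the arm or the gripper's body presses on something with over 40 N, if the wrist force passes 120 N, or if a joint passes its speed limit or range.

## Working session

There is one attempt and no reset: what is moved stays moved. The work goes in short steps, each a Python script; the robot and the scene stay as the last script left them, time stands still between calls to the robot, and variables do not carry over. Pictures are saved under pics/ and viewed, at most 10 in all, crops included, and the job is handed in when it is done.

```bash
mkdir -p pics; ls
python3 - <<'E'
from rig import *
import cv2,numpy as np
for n in("scene","top"):
    p,d=camera(n); cv2.imwrite(f"pics/{n}0.png",p[:,:,::-1]); np.savez(f"pics/{n}0.npz",p=p,d=d)
    c=camera_params(n); print(n,c)
s=sense();print(s)
E
```

```text
pics
scene {'K': array([[517.12401465,   0.        , 282.0690251 ],
       [  0.        , 517.12401465, 203.89449253],
       [  0.        ,   0.        ,   1.        ]]), 'position': array([ 1.26259296, -0.5684125 ,  0.82843283]), 'rotation': array([[ 0.6755082 ,  0.46377898, -0.57323444],
       [ 0.73709522, -0.44526621,  0.50835877],
       [-0.01947582, -0.76592888, -0.64263025]])}
top {'K': array([[454.96652791,   0.        , 275.88900077],
       [  0.        , 454.96652791, 207.62466299],
       [  0.        ,   0.        ,   1.        ]]), 'position': array([0.44387793, 0.0194464 , 1.03471272]), 'rotation': array([[-0.00160172, -0.98251655,  0.18616839],
       [-0.99999706,  0.0012344 , -0.00208896],
       [ 0.00182263, -0.18617118, -0.98251563]])}
{'time_s': 0.1, 'joint_pos': array([ 1.10912353,  0.46935826, -0.04858964,  1.5335767 ,  0.02411077,
        1.14100567, -0.08231264]), 'qd': array([-0.00056169, -0.00079702,  0.00186399, -0.00458365,  0.00113303,
        0.00170693,  0.00030034]), 'joint_efforts': array([ 7.03060559e-04, -5.11515284e+01, -4.68364614e-02, -2.38392305e+01,
        1.08147811e-02,  4.37219191e-03,  2.61933600e-06]), 'position': array([ 0.28289353, -0.61232636,  0.25536707]), 'tcp_rot': array([[ 9.07799540e-01,  4.19403561e-01, -8.05490316e-04],
       [ 4.19404328e-01, -9.07798190e-01,  1.56712522e-03],
       [-7.39647528e-05, -1.76046168e-03, -9.99998448e-01]]), 'wrist_force': array([ 0.1175608 , -0.5161502 , -0.06882367]), 'ft_torque': array([-0.05019954,  0.03382961, -0.02358655]), 'gripper_force': 0.0, 'finger_gap': 0.08533104165331769}
```

View pics/scene0.png

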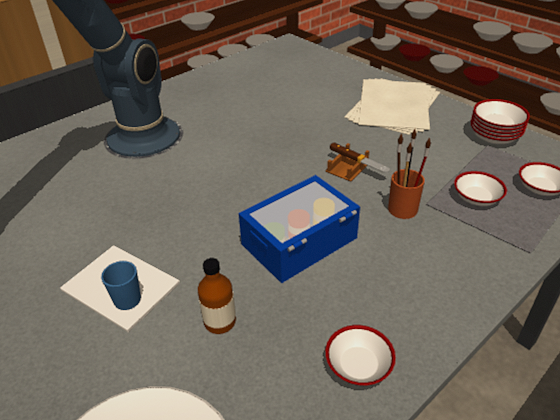

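View pics/top0.png

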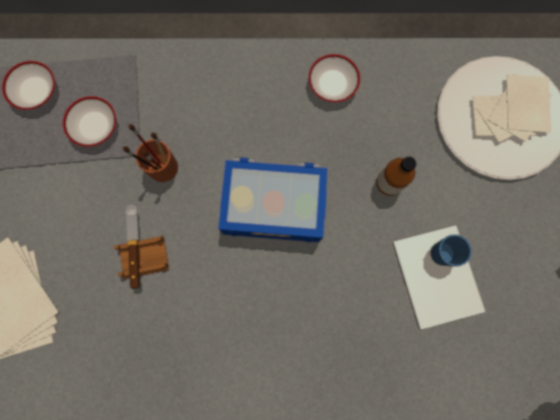

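The scene shot shows the blue case with its hinge clips facing the camera, away from the robot. In the top shot (up = +x, right = −y) the case is at (274,200) and the red jar is in the middle bay at (274,203). The knife is at (133,245) on its rest with the blade pointing up, the tile is at (439,277) and the cup at (452,250).

```bash
cat > h.py <<'E'
import numpy as np, cv2
from rig import *
def shot(n, save=None):
    p,d=camera(n)
    if save: cv2.imwrite(f"pics/{save}.png",p[:,:,::-1])
    return p,d
def cloud(n,d):
    c=camera_params(n); v,u=np.mgrid[0:420,0:560]
    r=np.stack([(u-c["K"][0,2])/c["K"][0,0],(v-c["K"][1,2])/c["K"][1,1],np.ones(d.shape)],-1)
    return (r*d[...,None])@c["rotation"].T+c["position"]
def ray(n,uv,z):   # pixels -> points on plane z
    c=camera_params(n); uv=np.atleast_2d(uv).astype(float)
    r=np.c_[(uv-c["K"][:2,2])/c["K"][0,0],np.ones(len(uv))]@c["rotation"].T
    return c["position"]+r*((z-c["position"][2])/r[:,2])[:,None]
def biggest(m):
    cs,_=cv2.findContours(m.astype(np.uint8),cv2.RETR_EXTERNAL,cv2.CHAIN_APPROX_NONE)
    return max(cs,key=cv2.contourArea)[:,0]
def rect(n,m,z):
    q=ray(n,biggest(m),z)[:,:2]
    return cv2.minAreaRect((q*1000).astype(np.float32))
def Rx(yaw,th=0.): # tool down, tool x along heading yaw, tool y closes across it; th = nose-up tilt
    c,s=np.cos(yaw),np.sin(yaw)
    f=np.array([c,s,0]);l=np.array([s,-c,0]);u=np.array([0,0,1.])
    x=np.cos(th)*f+np.sin(th)*u; z=np.sin(th)*f-np.cos(th)*u
    return np.c_[x,l,z]
E
cat > meas.py <<'E'
from h import *
z0=np.load("pics/top0.npz"); p,d=z0["p"],z0["d"]; W=cloud("top",d); Z=W[...,2]
hsv=cv2.cvtColor(p,cv2.COLOR_RGB2HSV); H,S,V=[hsv[...,i].astype(int) for i in range(3)]
def box(u0,v0,u1,v1):
    m=np.zeros(H.shape,bool); m[v0:v1,u0:u1]=1; return m
print("lid z",np.median(Z[180:220,250:300]), "table z",np.median(Z[300:400,200:300]))
blue=(H>100)&(H<130)&(S>120)
print("lid rect",rect("top",box(200,150,350,250)&(blue|(Z>.085))&(Z>.085),.095))
ye=(H>20)&(H<35)&(S>100)&box(200,225,350,255); print("yellow strip px",ye.sum(), ray("top",np.argwhere(ye)[:,::-1].mean(0),.078) if ye.any() else 0)
print("tile",rect("top",box(380,210,500,340)&(S<60)&(V>130),.010))
cup=box(420,225,485,275)&(Z>.083); print("cup n",cup.sum(),cv2.minEnclosingCircle((ray("top",biggest(cup),.09)[:,:2]*1000).astype(np.float32)))
k=box(105,195,180,300)
hd=k&(Z>.0405)&(Z<.055); print("handle",hd.sum(),np.median(Z[hd]),rect("top",hd,.044))
bl=k&(S<60)&(V>110)&(Z>.025); print("blade",bl.sum(),np.median(Z[bl]),rect("top",bl,.036))
rs=k&(Z>.02)&(S>100)&(Z<.0405); print("rest",rs.sum(),rect("top",rs,.026))
for nm,u,v in(("ye",242,198),("re",274,203),("gr",305,205)): print(nm,p[v,u],Z[v,u],ray("top",(u,v),.076))
big=cv2.resize(p[190:300,95:190],None,fx=6,fy=6,interpolation=cv2.INTER_CUBIC)[:,:,::-1]; cv2.imwrite("pics/knife0.png",big[:600])
E
python3 meas.py
```

```text
lid z 0.09330866123558124 table z -1.6104219510038043e-05
lid rect ((646.4725341796875, 24.09044647216797), (220.61082458496094, 160.7328643798828), 85.26195526123047)
yellow strip px 0 0
tile ((483.1029968261719, -345.4039306640625), (202.8343963623047, 152.26097106933594), 14.470880508422852)
cup n 260 ((533.4505004882812, -353.1520080566406), 34.3867301940918)
handle 376 0.04306951720041102 ((509.74163818359375, 327.81927490234375), (102.656494140625, 20.058948516845703), 6.092559814453125)
blade 390 0.03563685147144563 ((600.7420654296875, 337.8684997558594), (78.57624053955078, 24.305824279785156), 3.4160525798797607)
rest 415 ((526.7705688476562, 297.68011474609375), (81.597412109375, 66.60454559326172), 11.539586067199707)
ye [181 171 137] 0.09209472618255521 [[0.64671884 0.09033898 0.076     ]]
re [174 150 139] 0.09364291338294384 [[0.63565567 0.02145101 0.076     ]]
gr [152 165 145] 0.09438009963922733 [[ 0.63119383 -0.04511174  0.076     ]]
```

View pics/knife0.png

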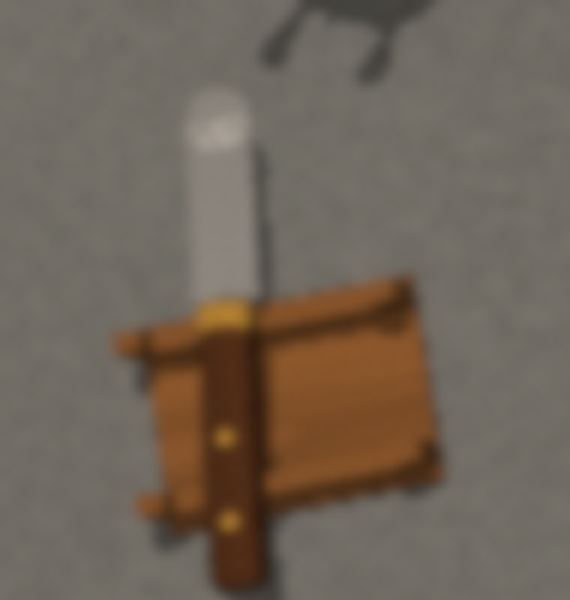

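```bash
cat > meas2.py <<'E'
from h import *
for n,b in(("top",(200,150,350,250)),("scene",(225,165,370,290))):
    z0=np.load(f"pics/{n}0.npz"); p,d=z0["p"],z0["d"]; W=cloud(n,d); Z=W[...,2]
    m=np.zeros(Z.shape,bool); m[b[1]:b[3],b[0]:b[2]]=1
    m=(m&(Z>.087)&(Z<.103)).astype(np.uint8); m=cv2.morphologyEx(m,cv2.MORPH_OPEN,np.ones((7,7)))
    q=ray(n,biggest(m),.095)[:,:2]
    c=cv2.minAreaRect((q*1000).astype(np.float32)); print(n,c)
    # edges: contour points sorted into 4 sides in a roughly aligned frame
    for it in range(2):
        a=-.04 if it==0 else yaw
        R=np.array([[np.cos(a),-np.sin(a)],[np.sin(a),np.cos(a)]]); l=(q-np.array(c[0])/1000)@R
        out=[]
        for s,ax in((-1,0),(1,0),(-1,1),(1,1)):
            half=(.075,.110)[ax]; o=1-ax
            k=(np.abs(s*l[:,ax]-half)<.014)&(np.abs(l[:,o])<(.110,.075)[ax]*.8)
            vx,vy,x,y=cv2.fitLine((l[k]).astype(np.float32),cv2.DIST_HUBER,0,.01,.01).ravel()
            sl=(vx/vy) if ax==0 else (vy/vx)
            off=(x-sl*y) if ax==0 else (y-sl*x)
            out.append((off,a-np.arctan(sl) if ax==0 else a+np.arctan(sl),k.sum()))
        yaw=np.mean([out[2][1],out[3][1],out[0][1]])
    print([(round(float(o),4),round(float(np.degrees(t)),2),int(k)) for o,t,k in out],"yaw",np.degrees(yaw))
    f=np.array(c[0])/1000+R@np.array([out[0][0],(out[2][0]+out[3][0])/2]); print("front mid",f,"depth",out[1][0]-out[0][0],"width",out[3][0]-out[2][0])
print(ray("top",(133,259.5),.026),ray("top",np.array([[95+278/6,190+400/6]]),.03))
E
python3 meas2.py
python3 - <<'E'
import cv2
p=cv2.imread('pics/top0.png')[145:255,205:345]; cv2.imwrite('pics/case0.png',cv2.resize(p,None,fx=5,fy=5,interpolation=cv2.INTER_CUBIC))
E
```

```text
top ((646.781005859375, 23.632041931152344), (219.82191467285156, 158.25418090820312), 85.31531524658203)
[(-0.0776, -4.56, 99), (0.0711, -3.72, 106), (-0.1088, -4.92, 65), (0.1086, -5.0, 64)] yaw -4.8265424
front mid [0.56944537 0.03015688] depth 0.14874698 width 0.21742913
scene ((654.1751708984375, 24.007003784179688), (225.9819793701172, 161.60121154785156), 85.3514633178711)
[(-0.0799, -5.06, 62), (0.0737, -3.47, 87), (-0.111, -3.93, 42), (0.1107, -3.51, 44)] yaw -4.1651883
front mid [0.57441375 0.02904966] depth 0.15365511 width 0.22170335
[[0.51884954 0.33292873 0.026     ]] [[0.52474003 0.31370386 0.03      ]]
```

View pics/case0.png

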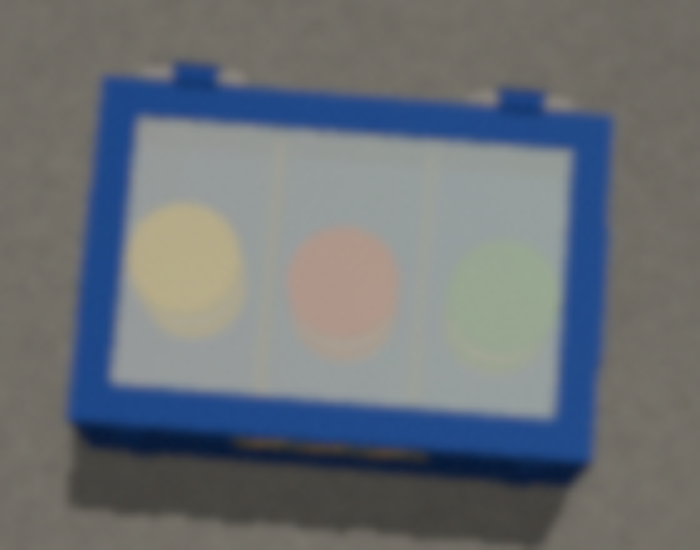

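The lid's front-edge middle is at about (0.570, 0.030) with yaw −4.7°, and the crop shows the yellow strip at (330,447). The knife grip is at (0.526, 0.330) with yaw 6.2°. Next I check whether the arm can reach the plan.

```bash
cat > plan.py <<'E'
from h import *
CY=np.radians(-4.7); N=np.array([.5705,.030,0]); F=np.array([np.cos(CY),np.sin(CY),0]); U=np.array([0,0,1.])
KG=np.array([.526,.3297,.035]); KY=np.radians(6.2)
def tcp(g,yaw,th=0,off=0.006):   # TCP pose putting the knife_grip point at g
    R=Rx(yaw,th); return g-off*R[:,2],R
def grip_pry(d,th,lift=0.):      # knife bottom on the sill's outer edge, blade d inside
    a=np.cos(th)*F+np.sin(th)*U; n=-np.sin(th)*F+np.cos(th)*U
    return N+(.080+lift)*U+.00125*n-(.116-d)*a
def grip_tip(r,phi,th,off=.0025):       # tip on the lid's underside at radius r
    t=N+.150*F+.090*U-r*np.cos(phi)*F+r*np.sin(phi)*U-off*(np.sin(phi)*F+np.cos(phi)*U)
    return t-.116*(np.cos(th)*F+np.sin(th)*U)
E
python3 - <<'E'
from plan import *
r=np.radians
for nm,(p,R) in {"above":tcp(KG+.12*U,KY),"grasp":tcp(KG,KY),"pre":tcp(grip_pry(-.015,0,.004),CY),"preH":tcp(grip_pry(-.015,0,.1),CY),"ins":tcp(grip_pry(.05,0,.004),CY),
 "p10":tcp(grip_pry(.05,r(10)),CY),"p25":tcp(grip_pry(.05,r(25)),CY),
 **{f"s{a}":tcp(grip_tip(.1,a,t),CY,t) for a,t in((.2,.44),(.6,.4),(1.,.3),(1.4,.1),(1.75,0))}}.items():
    q=inverse_kinematics(p,R); print(nm,p.round(3),None if q is None else np.round(q,2))
E
```

```text
above [0.526 0.33  0.161] [-0.07  0.61 -0.8   1.73  0.5   1.02 -2.51]
grasp [0.526 0.33  0.041] [-0.25  0.7  -0.53  1.81  0.48  0.77 -2.49]
pre [0.44  0.041 0.091] [ 0.18  0.37 -0.44  2.2   0.27  0.62 -2.1 ]
preH [0.44  0.041 0.187] [ 0.31  0.22 -0.56  2.11  0.15  0.85 -2.  ]
ins [0.505 0.035 0.091] [ 0.14  0.44 -0.36  2.06  0.24  0.68 -2.04]
p10 [0.506 0.035 0.076] [ 0.12  0.47 -0.34  2.07  0.25  0.64 -2.04]
p25 [0.51  0.035 0.059] [ 0.09  0.5  -0.31  2.07  0.25  0.61 -2.04]
s0.2 [0.515 0.035 0.063] None
s0.6 [0.528 0.034 0.105] [-0.79  0.4   0.72  2.3  -0.88  0.21 -0.97]
s1.0 [0.552 0.032 0.144] [ 0.18  0.33 -0.41  2.11  0.48  0.48 -2.25]
s1.4 [0.585 0.029 0.183] [ 0.19  0.39 -0.4   1.88  0.24  0.82 -1.99]
s1.75 [0.62  0.026 0.195] [ 0.14  0.46 -0.34  1.72  0.18  0.99 -1.92]
```

```bash
cat >> plan.py <<'E'
def pose(g,yaw,th=0,h=0.,flip=False,off=0.006):   # h = hand pitch relative to the knife
    R=Rx(yaw,th+h)
    if flip: R=R@np.diag([-1,-1,1.])
    return g-off*R[:,2],R
E
python3 - <<'E'
from plan import *
r=np.radians
for flip in(0,1):
  for h in (0,-10,-15,-20):
    print("flip",flip,"h",h)
    L=[("grasp",KG,KY,0),("pre",grip_pry(-.015,0,.004),CY,0),("ins",grip_pry(.05,0,.004),CY,0),("p15",grip_pry(.05,r(15)),CY,r(15)),("p25",grip_pry(.05,r(25)),CY,r(25))]
    L+=[(f"s{a}",grip_tip(.1,a,t),CY,t) for a,t in((.25,.44),(.6,.4),(1.,.3),(1.4,.1),(1.75,0))]
    for nm,g,y,t in L:
        q=inverse_kinematics(*pose(g,y,t,r(h),flip)); print(" ",nm,None if q is None else np.round(q,2))
E
```

```text
flip 0 h 0
  grasp [-0.25  0.7  -0.53  1.81  0.48  0.77 -2.49]
  pre [ 0.18  0.37 -0.44  2.2   0.27  0.62 -2.1 ]
  ins [ 0.14  0.44 -0.36  2.06  0.24  0.68 -2.04]
  p15 [-0.1   0.39 -0.12  2.25  0.44  0.28 -2.26]
  p25 None
  s0.25 None
  s0.6 [-0.79  0.4   0.72  2.3  -0.88  0.21 -0.97]
  s1.0 [ 0.18  0.33 -0.41  2.11  0.48  0.48 -2.25]
  s1.4 [ 0.19  0.39 -0.4   1.88  0.24  0.82 -1.99]
  s1.75 [ 0.14  0.46 -0.34  1.72  0.18  0.99 -1.92]
flip 0 h -10
  grasp [-0.22  0.76 -0.55  1.69  0.35  0.95 -2.36]
  pre [ 0.16  0.43 -0.4   2.1   0.15  0.81 -1.98]
  ins [ 0.12  0.51 -0.33  1.96  0.15  0.88 -1.94]
  p15 [ 0.1   0.45 -0.32  2.13  0.33  0.52 -2.12]
  p25 [-0.13  0.41 -0.07  2.25  0.41  0.25 -2.23]
  s0.25 [-0.09  0.4  -0.11  2.23  0.43  0.28 -2.24]
  s0.6 [ 0.11  0.38 -0.33  2.15  0.43  0.45 -2.21]
  s1.0 [ 0.18  0.38 -0.4   2.    0.29  0.69 -2.06]
  s1.4 [ 0.14  0.46 -0.34  1.76  0.15  1.02 -1.91]
  s1.75 [ 0.11  0.53 -0.29  1.6   0.11  1.2  -1.86]
flip 0 h -15
  grasp [-0.21  0.8  -0.55  1.64  0.29  1.04 -2.3 ]
  pre [ 0.15  0.47 -0.37  2.05  0.12  0.91 -1.94]
  ins [ 0.11  0.54 -0
[... 2293 characters left out ...]
 2.07  0.61  0.65  0.78]
  s1.0 [ 0.46  0.5  -0.78  1.93  0.48  0.86  0.93]
  s1.4 [ 0.44  0.6  -0.78  1.69  0.38  1.19  1.03]
  s1.75 [ 0.4   0.69 -0.78  1.52  0.37  1.37  1.05]
flip 1 h -20
  grasp [-0.06  0.93 -0.81  1.57  0.45  1.2   0.71]
  pre [ 0.46  0.62 -0.8   1.98  0.35  1.07  0.96]
  ins [ 0.42  0.7  -0.76  1.83  0.37  1.15  0.99]
  p15 [ 0.41  0.6  -0.72  2.    0.49  0.82  0.89]
  p25 [ 0.36  0.54 -0.66  2.11  0.64  0.6   0.74]
  s0.25 [ 0.38  0.54 -0.68  2.09  0.64  0.62  0.75]
  s0.6 [ 0.43  0.52 -0.74  2.02  0.54  0.75  0.85]
  s1.0 [ 0.45  0.54 -0.78  1.87  0.44  0.96  0.96]
  s1.4 [ 0.43  0.64 -0.79  1.63  0.36  1.29  1.04]
  s1.75 [ 0.39  0.73 -0.78  1.47  0.36  1.47  1.06]
```

```bash
cat >> plan.py <<'E'
HP=np.radians(-15)
def kp(g,yaw,th=0): return pose(g,yaw,th,HP,True)
def st(*a):
    s=sense(); print(*a,"t",round(s["time_s"],2),"p",s["position"].round(4),"F",s["wrist_force"].round(1),"gap",round(s["finger_gap"],4),"gf",round(s["gripper_force"],1)); return s
E
python3 - <<'E'
from plan import *
movep(np.array([.5,-.1,.33]),Rx(0)@np.diag([-1,-1,1.]))
movep(*kp(KG+.13*U,KY)); command_gripper(.06)
st("above"); 
move_l(*kp(KG+.03*U,KY),feed=.2)
print(move_l(*kp(KG,KY),feed=.08,until_force=6)); st("down")
command_gripper(0.0,100); st("gripped")
move_l(*kp(KG+.12*U,KY),feed=.15); st("lift")
p,d=shot("top","lift"); W=cloud("top",d); Z=W[...,2]
m=np.zeros(Z.shape,bool); m[150:320,80:220]=1; S=cv2.cvtColor(p,cv2.COLOR_RGB2HSV)[...,1]
b=m&(S<60)&(Z>.13)&(Z<.18)&(W[...,0]>.55); print(b.sum(),np.median(Z[b]),rect("top",b,.155))
x=W[b]; print(x.min(0),x.max(0),np.polyfit(x[:,0],x[:,2],1))
E
```

```text
above t 4.18 p [0.5278 0.3294 0.171 ] F [-0.4  0.7  0.6] gap 0.0598 gf 0.0
False
down t 5.36 p [0.5273 0.3298 0.0404] F [-0.2 -0.3 -0.3] gap 0.0597 gf 0.0
gripped t 5.81 p [0.5278 0.3302 0.0415] F [ 0.4 -0.2  3. ] gap 0.0182 gf 98.2
lift t 6.76 p [0.5272 0.3292 0.1597] F [ 0.3 -0.7 -1.2] gap 0.0187 gf 97.9
30 0.16946189434195597 ((719.2294311523438, 308.35638427734375), (15.06544017791748, 7.044987678527832), 45.44879150390625)
[0.70611541 0.26571889 0.14386706] [0.72026072 0.30864789 0.1794579 ] [-1.04478557  0.9146976 ]
```

Run:
```python
from h import *
p,d=shot("scene","lift_s"); 
a=cv2.imread("pics/lift.png")[120:320,60:260]; b=p[80:280,280:480,::-1]
cv2.imwrite("pics/lift2.png",cv2.resize(np.hstack([a,b]),None,fx=2,fy=2))
```

```text
(no output)
```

View pics/lift2.png

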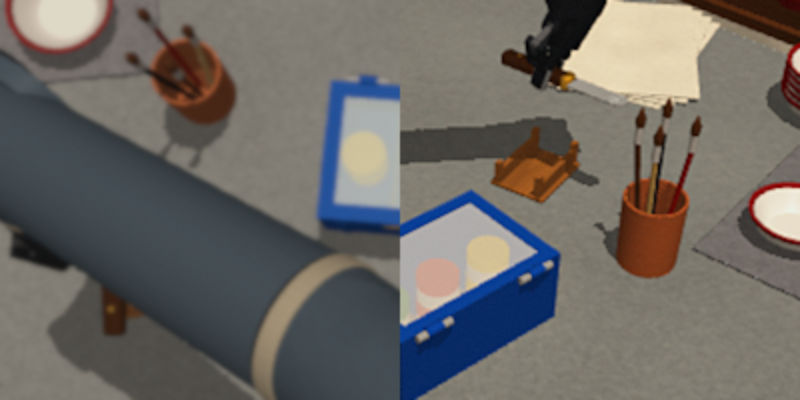

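The knife is held with the blade forward (right half, blade at about (605,95)); the forearm hides it in the top view. I move to the notch and check the blade with the scene camera.

```bash
cat >> plan.py <<'E'
def blade(save):
    g=sense(); p,d=shot("scene",save); W=cloud("scene",d)
    R=g["tcp_rot"]; T=g["position"]; th=-HP
    # expected knife frame from the tool: grip point and axis
    a=-R[:,0]; a=np.cos(th)*a+np.sin(th)*(-R[:,2]); G=T+.006*R[:,2]
    n=np.cross(a,np.cross(U,a)); n/=np.linalg.norm(n); l=np.cross(n,a)
    L=(W-G)@np.c_[a,l,n]
    S=cv2.cvtColor(p,cv2.COLOR_RGB2HSV)[...,1]
    m=(L[...,0]>.04)&(L[...,0]<.13)&(abs(L[...,1])<.022)&(abs(L[...,2])<.02)&(S<70)
    q=L[m]; print("G",G.round(4),"axis",a.round(3))
    if len(q)>20:
        print("blade n",len(q),"tip",np.percentile(q[:,0],99).round(4),"lat",np.polyfit(q[:,0],q[:,1],1).round(4),"hgt",np.polyfit(q[:,0],q[:,2],1).round(4),np.median(q[:,2]).round(4))
    return p
E
python3 - <<'E'
from plan import *
move_l(*kp(KG+.17*U,KY),feed=.2)
movep(*kp(grip_pry(-.015,0,.10),CY)); st("preH")
move_l(*kp(grip_pry(-.015,0,.004),CY),feed=.15); st("pre")
p=blade("pre_s"); cv2.imwrite("pics/pre2.png",cv2.resize(p[130:290,200:400,::-1],None,fx=3.5,fy=3.5,interpolation=cv2.INTER_CUBIC))
E
```

```text
preH t 8.42 p [0.4421 0.0418 0.1873] F [-0.3  0.2 -1. ] gap 0.0183 gf 97.7
pre t 9.21 p [0.4421 0.0413 0.0916] F [ 0.4 -0.5 -0.4] gap 0.0184 gf 97.7
G [0.4406 0.0414 0.0858] axis [ 0.997 -0.081  0.001]
blade n 227 tip 0.1197 lat [-0.0086  0.0029] hgt [-0.0042  0.0015] 0.0011
```

View pics/pre2.png

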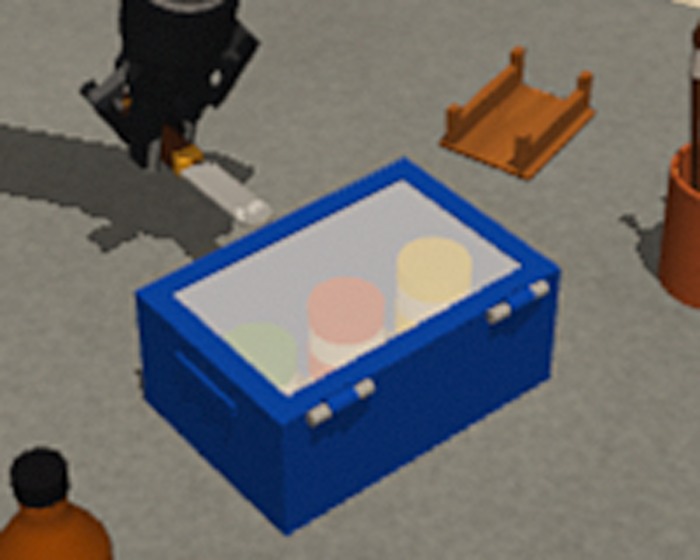

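The blade tip at (258,210) is level and in line with the front middle of the case, at 85.8 mm height. I insert it now.

Run:
```python
from plan import *
hit=move_l(*kp(grip_pry(.05,0,.0045),CY),feed=.06,until_force=6); s=st("ins",hit)
if not hit:
    h2=move_l(kp(grip_pry(.05,0,-.003),CY)[0],feed=.02,until_force=3); st("sill",h2)
```

```text
ins False t 10.49 p [0.5058 0.0353 0.0915] F [-0.3  0.1 -0.7] gap 0.0188 gf 97.7
sill True t 10.81 p [0.5063 0.0353 0.087 ] F [-0.7 -0.6  5.7] gap 0.0183 gf 98.8
```

Sill contact came at exactly the predicted height. I pry in steps, watching the force.

Run:
```python
from plan import *
for deg in (6,12,18,24):
    th=np.radians(deg)
    move_l(*kp(grip_pry(.05,th,.0),CY,th),feed=.05); s=st(deg)
    f=np.linalg.norm(s["wrist_force"])
    if f>45: print("high"); break
blade("pry_s")
p,d=shot("top"); W=cloud("top",d)
p,d=shot("scene"); W=cloud("scene",d); L=W-(N+.15*F)
l=np.stack([L@F,L@np.array([-F[1],F[0],0]),L[...,2]],-1)
m=(l[...,0]<-.01)&(l[...,0]>-.15)&(abs(l[...,1])<.1)&(l[...,2]>.088)&(l[...,2]<.13)
print("lid fit",m.sum(),np.polyfit(l[m][:,0],l[m][:,2],1))
```

```text
6 t 11.08 p [0.5047 0.0355 0.0806] F [-2.1 -0.5  2.1] gap 0.0184 gf 98.1
12 t 11.37 p [0.5054 0.0354 0.0736] F [-4.5  1.6  3.2] gap 0.0182 gf 98.2
18 t 11.65 p [0.5064 0.0353 0.0667] F [-6.7  0.1  2.8] gap 0.0184 gf 98.3
24 t 11.93 p [0.5082 0.035  0.0599] F [-7.6  1.   1.5] gap 0.0184 gf 98.4
G [0.5091 0.0349 0.054 ] axis [ 0.912 -0.074  0.403]
blade n 233 tip 0.1293 lat [ 0.1082 -0.0125] hgt [-0.5783  0.0756] 0.0093
lid fit 4140 [-0.12339655  0.09538329]
```

Lid is at 0.12 rad and off its seat. Now I sweep it up with the blade tip following the lid's arc.

```bash
cat >> plan.py <<'E'
def lidangle(n="scene"):
    p,d=shot(n); W=cloud(n,d); L=W-(N+.15*F+.09*U)
    l=np.stack([L@F,L@np.array([-F[1],F[0],0]),L[...,2]],-1)
    B=cv2.cvtColor(p,cv2.COLOR_RGB2HSV); B=(B[...,0]>100)&(B[...,0]<130)&(B[...,1]>150)
    m=B&(l[...,2]>.03)&(l[...,2]<.16)&(abs(l[...,0])<.15)&(abs(l[...,1])<.115)
    q=l[m]; a=np.arctan2(q[:,2],-q[:,0]) if len(q) else np.array([0]); print("lid",m.sum(),"phi",np.median(a).round(3)); return p
E
python3 - <<'E'
from plan import *
for phi,th in((.16,.42),(.4,.42),(.65,.40),(.9,.33)):
    move_l(*kp(grip_tip(.103,phi,th),CY,th),feed=.09); s=st(phi)
    if np.linalg.norm(s["wrist_force"])>30: print("high"); break
lidangle()
E
```

```text
0.16 t 12.33 p [0.511  0.0344 0.0617] F [-5.2  1.3  0. ] gap 0.0183 gf 97.9
0.4 t 12.76 p [0.5195 0.0338 0.0867] F [-0.7  0.1 -1.4] gap 0.0185 gf 98.1
0.65 t 13.21 p [0.53   0.0332 0.1111] F [-0.6  0.3 -1.1] gap 0.0187 gf 98.4
0.9 t 13.7 p [0.5443 0.0322 0.1372] F [ 1.   0.7 -1.6] gap 0.0188 gf 98.4
lid 1397 phi 0.974
```

Run:
```python
from plan import *
for phi,th in((1.2,.2),(1.5,.06),(1.74,0.)):
    move_l(*kp(grip_tip(.103,phi,th),CY,th),feed=.09); s=st(phi)
    if np.linalg.norm(s["wrist_force"])>30: print("high"); break
lidangle()
g=grip_tip(.103,1.74,0)-.12*F+.02*U; move_l(*kp(g,CY),feed=.2); st("back"); p=lidangle()
cv2.imwrite("pics/open.png",cv2.resize(p[100:300,200:480,::-1],None,fx=2.5,fy=2.5))
```

```text
1.2 t 14.32 p [0.567  0.0304 0.1675] F [ 0.4  0.7 -0.8] gap 0.0185 gf 98.4
1.5 t 14.88 p [0.5953 0.0281 0.191 ] F [-0.2 -0.1 -0.6] gap 0.0186 gf 98.5
1.74 t 15.32 p [0.6201 0.026  0.1974] F [-1.4 -0.8 -1.1] gap 0.0188 gf 98.5
lid 1062 phi 1.805
back t 16.12 p [0.502  0.0352 0.2179] F [ 0.7 -0.2 -0.3] gap 0.0187 gf 98.5
lid 1059 phi 1.805
```

View pics/open.png

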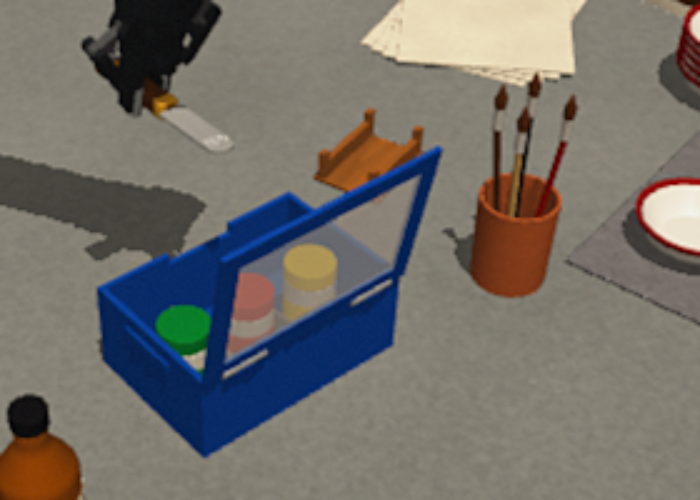

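The lid stands open at about 1.8 rad (upper edge (330,200)) and stays there with the knife withdrawn. I put the knife back and then locate the red jar.

Run:
```python
from plan import *
KP=KG+np.array([.001,-.008,0])
movep(*kp(KP+.14*U,KY)); st("above")
move_l(*kp(KP+.02*U,KY),feed=.2); 
hit=move_l(*kp(KP-.002*U,KY),feed=.03,until_force=2.5); st("down",hit)
command_gripper(.05); sleep(.1); st("open")
move_l(*kp(KP+.12*U,KY),feed=.2); st("up")
p,d=shot("top","placed"); W=cloud("top",d); hsv=cv2.cvtColor(p,cv2.COLOR_RGB2HSV); H,S,V=[hsv[...,i].astype(int) for i in range(3)]
c=np.zeros(H.shape,bool); c[150:250,210:340]=1
for nm,m in(("red",((H<8)|(H>172))&(S>120)),("yel",(H>18)&(H<32)&(S>110)),("grn",(H>45)&(H<80)&(S>100))):
    q=biggest(c&m&(V>60)); o,r=cv2.minEnclosingCircle((ray("top",q,.076)[:,:2]*1000).astype(np.float32))
    x=np.array([o[0],o[1],0])/1000-N; print(nm,np.round(o,1),round(r,1),"case xy",(x@F-.075).round(4),(-x[0]*F[1]+x[1]*F[0]).round(4))
```

```text
above t 17.29 p [0.5297 0.3202 0.1804] F [-0.1 -1.1 -0.6] gap 0.0184 gf 98.4
down True t 18.67 p [0.5284 0.3217 0.0415] F [-0.8 -0.4  3.8] gap 0.0183 gf 99.2
open t 19.18 p [0.528  0.3211 0.0406] F [ 1.   0.4 -0.1] gap 0.0502 gf 0.0
up t 19.93 p [0.5282 0.3211 0.1598] F [ 0.   0.8 -0.1] gap 0.05 gf 0.0
red [636.9  24.6] 27.9 case xy -0.0084 0.0001
yel [646.8  89.5] 29.2 case xy -0.0038 0.0656
grn [633.3 -45.8] 24.7 case xy -0.0062 -0.0704
```

View pics/placed.png

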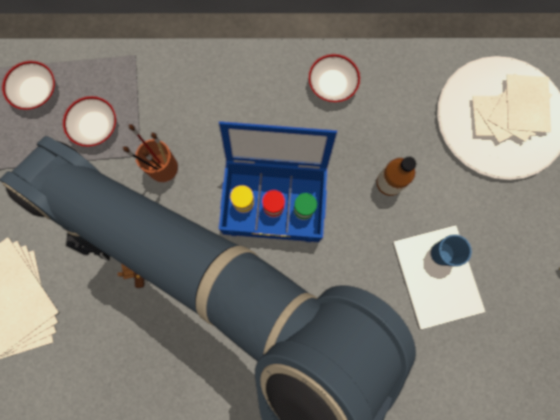

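Knife lies on the rest again and the caps are at (242,199) yellow, (274,203) red and (305,206) green. The red jar's cap back edge gives a centre of about (0.640, 0.0246). Next is picking it and placing it on the tile.

```bash
cat >> plan.py <<'E'
J=np.array([.640,.0246,0]); TY=np.radians(14.5); PL=np.array([.4285,-.3539,0])
E
python3 - <<'E'
from plan import *
for s in (1,-1):
  for nm,p,y in(("jar",J+.060*U,CY),("jarH",J+.25*U,CY)):
    print(s,nm,np.round(inverse_kinematics(p,Rx(y+s*np.pi/2)),2))
for k in range(2): print("place",np.round(inverse_kinematics(PL+.066*U,Rx(TY+k*np.pi)),2), np.round(inverse_kinematics(PL+.25*U,Rx(TY+k*np.pi)),2))
E
```

```text
1 jar [ 0.18  0.67 -0.41  1.76  0.35  0.79 -0.48]
1 jarH [ 0.28  0.47 -0.54  1.61  0.26  1.14 -0.4 ]
-1 jar [ 0.6   0.95 -1.12  1.73  0.96  1.11  2.22]
-1 jarH [ 0.67  0.77 -1.29  1.58  0.75  1.37  2.35]
place [ 0.77  0.53 -0.2   1.97  0.16  0.66 -0.85] [ 1.01  0.32 -0.5   1.81  0.17  1.06 -0.87]
place [ 1.26  0.7  -0.89  1.94  0.73  0.86  1.8 ] [ 1.41  0.48 -1.06  1.79  0.46  1.15  2.02]
```

Run:
```python
from plan import *
R=Rx(CY+np.pi/2)
movep(J+np.array([-.04,.10,.30]),R); command_gripper(.072)
move_l(J+.25*U,R,feed=.25); st("hi")
move_l(J+.12*U,feed=.2)
hit=move_l(J+.060*U,feed=.08,until_force=4); st("down",hit)
if not hit:
    command_gripper(0.,45); st("grip")
    move_l(J+.25*U,feed=.12); st("lift")
    p,d=shot("scene"); cv2.imwrite("pics/jarlift.png",cv2.resize(p[60:300,150:430,::-1],None,fx=2.5,fy=2.5))
```

```text
hi t 22.09 p [0.6399 0.0258 0.2502] F [-0.1  0.   0.4] gap 0.0718 gf 0.0
down False t 23.79 p [0.6404 0.0248 0.0603] F [-0.5 -0.2  0.4] gap 0.0719 gf 0.0
grip t 24.12 p [0.6407 0.0247 0.0609] F [-0.1  0.   3.4] gap 0.0479 gf 45.8
lift t 25.86 p [0.6396 0.0245 0.2491] F [ 0.6 -0.7 -0.4] gap 0.0477 gf 46.3
```

View pics/jarlift.png

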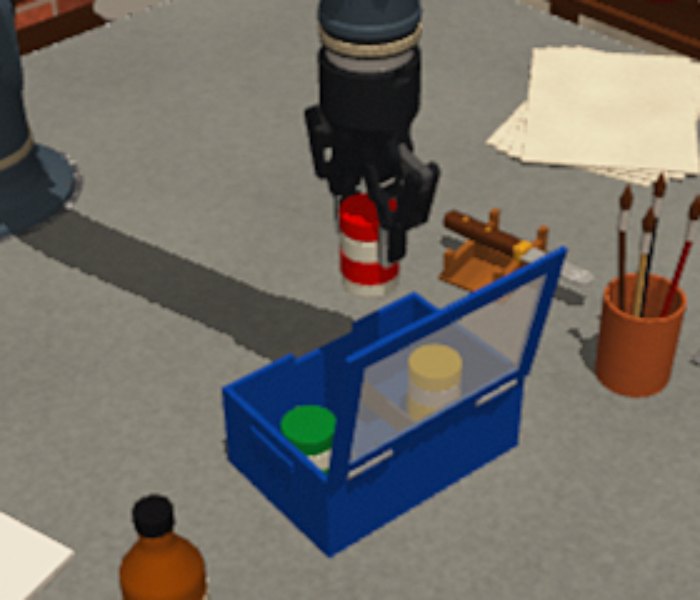

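The red jar (370,245) hangs upright in the fingers, the knife lies across both bars, and the lid is still open. Placing it now.

Run:
```python
from plan import *
R=Rx(TY)
movep(PL+.25*U,R); st("above")
move_l(PL+.085*U,feed=.15)
hit=move_l(PL+.0655*U,feed=.02,until_force=2.2); st("down",hit)
command_gripper(.066); sleep(.1); st("open")
move_l(PL+.25*U,feed=.15)
movep(np.array([.35,-.60,.27]),R); st("clear")
p,d=shot("top"); W=cloud("top",d); Z=W[...,2]
cv2.imwrite("pics/end_t.png",p[:,:,::-1])
hsv=cv2.cvtColor(p,cv2.COLOR_RGB2HSV); H,S,V=[hsv[...,i].astype(int) for i in range(3)]
c=np.zeros(H.shape,bool); c[230:360,380:520]=1; m=c&(Z>.072)&(Z<.095)&((H<8)|(H>172))&(S>120)
print("jar",m.sum(),np.median(Z[m]),cv2.minEnclosingCircle((ray("top",biggest(m),.082)[:,:2]*1000).astype(np.float32)))
m=np.zeros(H.shape,bool); m[225:275,420:485]=1; m&=(Z>.083)&~(((H<8)|(H>172))&(S>120)); print("cup",cv2.minEnclosingCircle((ray("top",biggest(m),.09)[:,:2]*1000).astype(np.float32)))
k=np.zeros(H.shape,bool); k[195:300,105:180]=1
hd=k&(Z>.0405)&(Z<.055); print("handle",np.median(Z[hd]),rect("top",hd,.044))
bl=k&(S<60)&(V>110)&(Z>.025); print("blade",np.median(Z[bl]),rect("top",bl,.036))
lidangle()
```

```text
above t 27.5 p [ 0.43   -0.3524  0.25  ] F [ 0.8  0.1 -1.1] gap 0.0479 gf 46.3
down True t 29.59 p [ 0.4283 -0.3538  0.0668] F [-0.7  0.7  3.9] gap 0.048 gf 46.3
open t 30.01 p [ 0.4275 -0.3532  0.0659] F [ 0.6  0.5 -0.3] gap 0.0659 gf 0.0
clear t 32.4 p [ 0.3518 -0.598   0.2696] F [ 0.9 -0.2 -0.3] gap 0.066 gf 0.0
jar 456 0.0818828687604301 ((427.164794921875, -352.59906005859375), 25.354732513427734)
cup ((533.4540405273438, -352.7051696777344), 34.72618865966797)
handle 0.0431250366760621 ((510.5953063964844, 318.0326843261719), (103.67235565185547, 19.625879287719727), 5.984554767608643)
blade 0.035475323123915214 ((602.7662963867188, 329.088623046875), (78.50469970703125, 24.359302520751953), 3.3226563930511475)
lid 1063 phi 1.805
```

View pics/end_t.png

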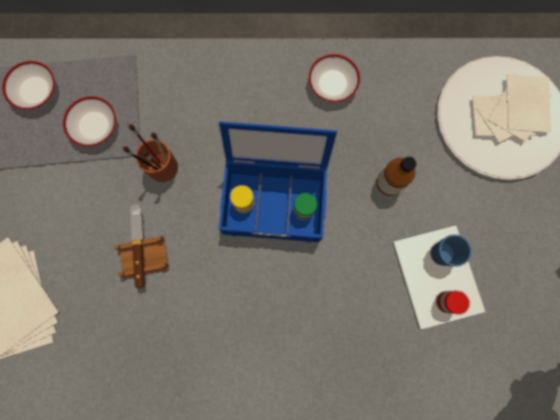

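The final shot shows the lid open, the middle bay empty and the red jar upright on the tile at (455,302). The cup, bottle, pot and other jars are unmoved, and the knife lies on its rest at (138,247). I'm handing it in.

```bash
python3 -c "
from rig import *
print(finish_job())"
```

```text
the job is handed in; nothing more can be done
None
```

The job is handed in, about 32 s on the robot clock: lid levered up with the knife and left open at about 1.8 rad, red jar upright on the tile beside the cup, knife back across its rest (about 9 mm nearer the middle), and everything else where it was.

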